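# Gauge three brass sleeves and sort out the tight one

### The job

Slide each of the three brass sleeves along its groove onto its gauge pin, pushing gently until it stops: two go fully home against the blue plate and stay there, never lifted out of their grooves. One is too tight and stops at the start of the pin: once it has been tried, draw it back off the pin, lift it out and set it down in the red reject tray. Leave everything else on the table where it is.

Things in the scene. Friction and masses are not known exactly. Their poses are not given: they have to be found in the camera images.
- gauge: fixed bench gauge: dark steel base 170 x 230 x 12 mm with three grooves along its x at y = -85, 0, +85 mm. Origin: centre of the underside, on the table; x is the push direction, towards the blue plate, z up. A groove is two aluminium rails 9 mm wide, inner edges 22 mm apart, tops 22 mm above the table, x = -80 to +70 mm. Blue plate: face at x = +70 mm, 15 mm thick, top at 58 mm
- pin_1 (a point): tip centre of the level steel pin (14 mm diameter, 32 mm long, blunt, pointing to gauge -x from the blue plate) of the groove at gauge y = -85 mm; tip at gauge x = +38 mm, 36 mm above the table; axes as the gauge. A sleeve that is fully home has its middle 14 mm to +x of this point, touching the plate
- pin_2 (a point): the same for the middle pin, gauge y = 0. The tight sleeve stops with its middle about 10 mm to -x of the tip, the pin 8 mm inside its mouth; it must be drawn back 10 mm or more along the groove before it is lifted
- pin_3 (a point): the same for the pin at gauge y = +85 mm. At the start each sleeve's middle lies 48 to 68 mm to -x of its pin's tip
- sleeve_a: brass sleeve, 36 mm outside diameter, 36 mm long, 0.2 kg (slides with about 1 N on the oiled rails), lying along one of the three grooves (which one varies), axis 36 mm above the table. Origin: middle of the sleeve on its axis; x along the axis. All three look alike: mouths 18 mm wide for the first 8 mm; two are 18 mm right through, one narrows inside to 11 mm
- sleeve_b: brass sleeve, 36 mm outside diameter, 36 mm long, 0.2 kg (slides with about 1 N on the oiled rails), lying along one of the three grooves (which one varies), axis 36 mm above the table. Origin: middle of the sleeve on its axis; x along the axis. All three look alike: mouths 18 mm wide for the first 8 mm; two are 18 mm right through, one narrows inside to 11 mm
- sleeve_c: brass sleeve, 36 mm outside diameter, 36 mm long, 0.2 kg (slides with about 1 N on the oiled rails), lying along one of the three grooves (which one varies), axis 36 mm above the table. Origin: middle of the sleeve on its axis; x along the axis. All three look alike: mouths 18 mm wide for the first 8 mm; two are 18 mm right through, one narrows inside to 11 mm
- reject_tray: fixed open red tray, 170 x 120 mm (x, y), 30 mm high, walls and floor 3 mm; origin at the centre of its underside on the table
- tall_stack_1: fixed tower of stacked bamboo cups, 90 mm thick, 0.60 m tall, the one nearest the gauge, always at the same place; origin under its centre. More towers stand left of and behind it: keep the arm clear
- tall_stack_3: fixed tower of stacked bamboo cups, 80 mm thick, 0.72 m tall, at the left front, always at the same place; origin under its centre. From a start on the left the arm must draw in towards its base to swing past it
- wax_tin: bystander: round tin with a green lid, 70 mm diameter, 52 mm high, origin under its centre; must not be disturbed
- glue_bottle: bystander: white bottle with an orange nozzle, 54 mm diameter, 160 mm high, origin under its centre; must not be disturbed
- sanding_block: bystander: brown sanding block 105 x 128 x 28 mm lying behind the gauge, origin under its centre; must not be disturbed

How it is judged:
By the outcome, as a careful person would: the job done as asked, in the order asked, and still so for the second after the job is handed in, with the robot touching nothing.
It also fails if it takes over 61 s, if anything falls off the work surface, if the arm or the gripper's body presses on something with over 40 N, if the wrist force passes 120 N, or if a joint passes its speed limit or range.

### The arm

A 6-joint arm with a two-finger parallel gripper is mounted at the origin on a cart in front of the work surface, level with it; the furniture and walls round the work are solid. World frame = base frame: x ahead of the robot, y to its left, z up, the work surface at z = 0. Lengths are in m, angles in rad, forces in N, time in s.
With the tool pointing down it reaches from about 0.25 to 0.775 m from the base axis. Payload 4 kg.
Tool frame: the origin (TCP) lies on the mounting face of the last link; the fingertips stand 199 mm ahead of it and the grasp point (between the pads) lies 180 mm ahead of it; z points along the fingers, y is the line along which they close (so a half turn about z gives the same grasp; the last joint's range is limited). The gripper opens to 94 mm and grips with 3 to 60 N. Pads are 16 mm wide; open, the fingers measure 119 mm over their backs; the gripper's body (75 mm by 177 mm) begins 78 mm behind the grasp point.
Start: joints at [1.236, 0.087, 1.371, -0, 1.684, -0.103], TCP at [0.126, 0.535, 0.405] pointing down, gripper open.
Joint ranges: [-3.1, 3.1], [-0.76, 2.03], [0.27, 2.55], [-1.08, 4.22], [0.17, 2.65], [-2.57, 2.57]. Speed limits (rad/s): [2.79, 2.79, 3.14, 3.14, 3.14, 3.14].

### API

Orientations are given as a unit quaternion [w, x, y, z].
In Python, from workcell import ctrl gives the robot as it stands.
- The arm moves only by the shell command python3 -m creep 'ROWS' [FORCE]. ROWS is JSON, a list of rows, each a list of 7 numbers: the shift along the tool's x, y, z in units of 15 cm (1.0 is 15 cm), then the turn, a rotation vector about the tool's x, y, z in units of pi rad (1.0 is pi rad), then the opening, from -1 (shut) to 1 (fully open). In form: [[tx, ty, tz, ax, ay, az, grip], ...]. A call has 1 to 8 rows; each row is the pose to reach, as a shift and turn from the pose commanded when the call began, along the tool's axes at that moment, turning the shorter way round; what a row does not reach only later rows make up. A row lasts 1/12 s, in which the tool goes at most 41.7 mm and 7.16 degrees, less where a joint would pass 70% of its speed; a pose out of reach is approached as far as the arm can. A call with a number of a shift or a turn outside -1 to 1 is refused whole. A call with a gripper value outside its range is refused whole. The fingers move at their own pace and stop on an object; FORCE is the grip in N (left out, the last holds). Time passes only in rows, so rows that repeat a pose let the fingers close. It gives the time, the measured TCP pose, the force, the opening and the grip force at its end, in the units of the state.
- ctrl.state(): the state, without advancing time (a new reading comes with each control period).
- ctrl.read_camera(name): name is "scene" or "top" or "wrist"; returns the picture (384x512x3 uint8, red, green, blue); there is no depth.
- ctrl.camera_model(name): a dict with "mtx" (3x3 intrinsics, pixels), "world_from_camera" (4x4, takes a point from camera to world coordinates); the wrist camera has in their place "T_tool_cam" (4x4, takes a point from camera to tool coordinates, whose origin is the TCP and whose axes are the flange's). Camera axes: x right, y up, looking along -z (the intrinsics and any distortion apply to the point x, -y, -z); pixel columns grow to the right and rows downward; lengths in m; the calibration is good to about 2 mm. A picture is of the moment at which its call begins: read the wrist's pose just before it. camera_model takes no time and is no camera call.
- ctrl.sign_off(): hands the job in; it is judged then, once.
Trained networks look in the newest picture that a camera, given by its name, has taken for a name from the list of things; names that differ only in an ending like _2 or _b are one class to them, and where a whole thing is asked for, a point or a joint stands for the part that bears it (a point fixed in the world has none). Each returns a list of dicts, best first, with "confidence" (0 to 1); they miss things now and then, are a little off and sometimes report something else, mostly with a low value. They report only what shows in the picture. A call takes as long as a camera call.
- ctrl.spot_in(camera, label): "at" ([column, row] as shares, 0 to 1, of the picture: columns of its width, rows of its height, amid what is visible of it).
- ctrl.outline_of(camera, label): "mask" (384x512 bool, what is visible of it) and "at" ([column, row] as shares, 0 to 1, of the picture: columns of its width, rows of its height, amid what is visible of it).
The state is a dict: "time": time; "qpos": joint angles; "qvel": joint speeds; "joint_efforts": joint torques, N m; "tcp_pos": TCP position; "orientation": TCP orientation; "wrist_force": force on the tool from outside, world axes, zero at the start; "torque": the same for the moment, N m; "finger_gap": finger opening in m; "grip_force": force on a finger pad.
Only numpy, scipy, OpenCV 4.12 (cv2) and the standard library are available. Lean on these libraries where they do the work, as an engineer would, in place of code of your own. Each camera call takes 0.05 s, during which the arm holds its last target. There are 200 camera calls.

## Working session

There is one attempt and no reset: what is moved stays moved. The work goes in short steps, Python scripts to look and compute and a shell command to move; the robot and the scene stay as the last step left them, time stands still between calls to the robot, and variables do not carry over. Pictures are saved under pics/ and viewed, at most 12 in all, crops included, and the job is handed in when it is done.

```bash
mkdir -p pics; ls; python3 - <<'E'
from workcell import ctrl
import cv2,numpy as np
s=ctrl.state();print({k:np.round(v,3).tolist() for k,v in s.items()})
ims=[]
for c in("scene","top"):
    im=ctrl.read_camera(c);ims.append(im);cv2.imwrite(f"pics/{c}0.png",im[:,:,::-1])
    m=ctrl.camera_model(c);print(c,{k:np.round(v,4).tolist() if not isinstance(v,str) else v for k,v in m.items()})
    for l in("gauge","sleeve_a","reject_tray","pin_1","tall_stack_1","tall_stack_3","wax_tin","glue_bottle","sanding_block"):
        print(l,[(round(d["confidence"],2),[round(d["at"][0]*512),round(d["at"][1]*384)]) for d in ctrl.spot_in(c,l)][:5])
m=ctrl.camera_model("wrist");print({k:np.round(v,4).tolist() for k,v in m.items()})
E
```

```text
pics
{'time': 0.0, 'qpos': [1.236, 0.088, 1.372, 0.0, 1.684, -0.103], 'qvel': [0.0, -0.0, -0.001, -0.002, 0.001, 0.001], 'joint_efforts': [-0.002, -34.017, -30.243, 0.072, 0.033, -0.0], 'tcp_pos': [0.126, 0.535, 0.404], 'orientation': [-0.0, 0.116, 0.993, -0.001], 'wrist_force': [0.075, 0.537, 0.534], 'torque': [0.014, -0.005, -0.007], 'grip_force': 0.0, 'finger_gap': 0.094}
scene {'mtx': [[358.7136, 0.0, 260.5369], [0.0, 358.7136, 187.859], [0.0, 0.0, 1.0]], 'world_from_camera': [[0.9805, -0.1066, 0.1651, 0.7157], [0.1962, 0.4801, -0.855, -0.8239], [0.0119, 0.8707, 0.4917, 0.5112], [0.0, 0.0, 0.0, 1.0]]}
gauge [(0.85, [238, 206])]
sleeve_a [(0.79, [223, 210]), (0.63, [231, 178]), (0.48, [229, 193])]
reject_tray [(0.79, [214, 281])]
pin_1 [(0.78, [242, 208])]
tall_stack_1 [(0.62, [237, 207])]
tall_stack_3 [(0.62, [237, 207])]
wax_tin [(0.66, [230, 159])]
glue_bottle [(0.92, [291, 271])]
sanding_block [(0.87, [317, 195])]
top {'mtx': [[455.6291, 0.0, 253.5835], [0.0, 455.6291, 191.8166], [0.0, 0.0, 1.0]], 'world_from_camera': [[-0.0278, 0.9835, -0.1787, 0.3135], [-0.9996, -0.0274, 0.0053, -0.0026], [0.0003, 0.1787, 0.9839, 1.4391], [0.0, 0.0, 0.0, 1.0]]}
gauge [(0.94, [261, 211])]
sleeve_a [(0.5, [236, 225]), (0.45, [261, 221])]
reject_tray [(0.79, [359, 204])]
pin_1 [(0.8, [262, 207])]
tall_stack_1 [(0.58, [193, 242])]
tall_stack_3 [(0.58, [193, 242])]
wax_tin [(0.88, [194, 241]), (0.23, [353, 150])]
glue_bottle [(0.91, [353, 152])]
sanding_block [(0.57, [244, 150])]
{'mtx': [[328.1245, 0.0, 259.6199], [0.0, 328.1245, 194.5409], [0.0, 0.0, 1.0]], 'T_tool_cam': [[0.0003, 0.9571, 0.2898, 0.085], [1.0, 0.0001, -0.0014, 0.0008], [-0.0013, 0.2898, -0.9571, 0.02], [0.0, 0.0, 0.0, 1.0]]}
```

View pics/top0.png

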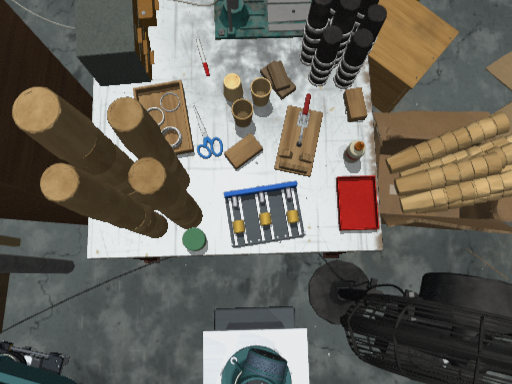

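View pics/scene0.png

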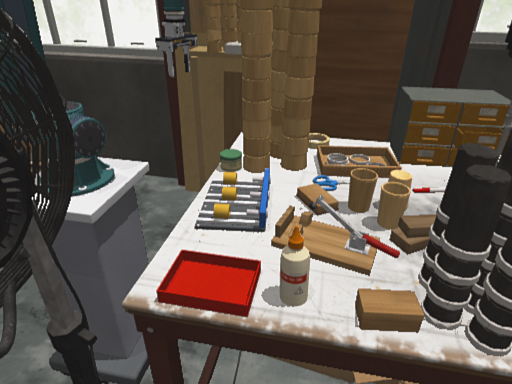

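The top view shows the gauge around (264,213) with its blue plate at rows 184–193. The sleeves are at (238,226), (265,218) and (293,216), the tray at (357,204), the tin at (195,240) and the bottle at (355,150). The towers are at the left.

```bash
cat > h.py <<'E'
from workcell import ctrl
import numpy as np,cv2
from scipy.spatial.transform import Rotation as R
def pose(s=None):
    s=s or ctrl.state();T=np.eye(4);q=s["orientation"];T[:3,:3]=R.from_quat([q[1],q[2],q[3],q[0]]).as_matrix();T[:3,3]=s["tcp_pos"];return T
def cam(c):
    m=ctrl.camera_model(c);return np.array(m["mtx"]),(pose()@np.array(m["T_tool_cam"]) if c=="wrist" else np.array(m["world_from_camera"])),m
def back(K,W,uv,z):
    uv=np.atleast_2d(uv).astype(float);d=np.c_[(uv[:,0]-K[0,2])/K[0,0],-(uv[:,1]-K[1,2])/K[1,1],-np.ones(len(uv))]@W[:3,:3].T
    return (W[:3,3]+d*((z-W[2,3])/d[:,2])[:,None])[:,:2]
def proj(K,W,P):
    p=(np.atleast_2d(P)-W[:3,3])@W[:3,:3];return np.c_[K[0,2]-K[0,0]*p[:,0]/p[:,2],K[1,2]+K[1,1]*p[:,1]/p[:,2]]
def mask(im,lo,hi):
    return cv2.inRange(cv2.cvtColor(im,cv2.COLOR_RGB2HSV),np.array(lo),np.array(hi))
def blobs(m,amin=20):
    n,l,s,c=cv2.connectedComponentsWithStats(m);return sorted([(int(s[i,4]),c[i],l==i) for i in range(1,n) if s[i,4]>=amin],key=lambda b:-b[0])
E
python3 - <<'E'
from h import *
im=cv2.imread("pics/top0.png")[:,:,::-1].copy();K,W,m=cam("top");print([k for k in m])
b=blobs(mask(im,(105,150,60),(125,255,255)),100)[0];ys,xs=np.nonzero(b[2])
w=back(K,W,np.c_[xs,ys],.058).astype(np.float32)*1000;print("blue",b[0],cv2.minAreaRect(w),np.round(cv2.boxPoints(cv2.minAreaRect(w))))
for a,c,_ in blobs(mask(im,(18,120,120),(30,255,255)),30):
    if 180<c[1]<245 and 215<c[0]<310: print("sl",a,c,back(K,W,c,.045)*1000)
b=blobs(mask(im,(0,180,80),(6,255,255)),500)[0];ys,xs=np.nonzero(b[2])
print("tray",b[0],cv2.minAreaRect((back(K,W,np.c_[xs,ys],.03)*1000).astype(np.float32)))
for n,p,z in(("tin",(194,240),.052),("bottle",(353,150),.1),("top1",(148,176),.6),("top2",(64,183),.72),("top2@.6",(64,183),.6),("top1@.72",(148,176),.72),("topL",(42,108),.8),("topM",(127,115),.7),("base1",(183,224),0),("base3",(150,235),0)):print(n,back(K,W,p,z)*1000)
E
```

```text
['mtx', 'world_from_camera']
blue 358 ((571.5643920898438, -31.211166381835938), (17.95720100402832, 224.96189880371094), 7.638097763061523) [[ 548.   79.]
 [ 578. -144.]
 [ 595. -142.]
 [ 566.   81.]]
sl 119 [238.02521008 225.88235294] [[461.80615565  40.58642378]]
sl 118 [292.29661017 215.83050847] [[ 488.19781614 -127.20235725]]
sl 118 [264.84745763 218.27966102] [[482.96568155 -42.43416689]]
tray 1854 ((526.3465576171875, -334.1282043457031), (167.14389038085938, 118.6079330444336), 0.3572402596473694)
tin [[421.81271601 174.9031986 ]]
bottle [[ 677.35332657 -315.30290195]]
top1 [[501.6824073  190.82893738]]
top2 [[466.99645856 298.15090086]]
top2@.6 [[492.60847601 348.34489237]]
top1@.72 [[474.77276225 163.16068962]]
topL [[563.82836964 302.3614653 ]]
topM [[586.44180501 204.90898947]]
base1 [[477.42552311 216.18136229]]
base3 [[445.4750808  320.28073986]]
```

```bash
python3 -m creep '[[-0.24,-0.9,0,0,0,-0.116,1],[-0.24,-0.9,0,0,0,-0.116,1],[-0.24,-0.9,0,0,0,-0.116,1],[-0.24,-0.9,0,0,0,-0.116,1],[-0.24,-0.9,0,0,0,-0.116,1]]'
```

```text
time: 1.42
tcp_pos: [0.1302, 0.3931, 0.4053]
orientation: [0.001, -0.065, 0.998, 0.0]
wrist_force: [-0.2, 0.2, -0.2]
finger_gap: 0.0942
grip_force: 0.0
```

```bash
python3 - <<'E'
from h import *
K,W,_=cam("scene");im=cv2.imread("pics/scene0.png").copy()
for x,y,r,col in((.502,.191,.045,(0,0,255)),(.467,.298,.04,(255,0,0)),(.477,.163,.045,(0,255,0))):
    a=np.linspace(0,6.28,40)
    for z in(0,.05,.1):
        p=proj(K,W,np.c_[x+r*np.cos(a),y+r*np.sin(a),0*a+z]);cv2.polylines(im,[p.astype(int)],True,col)
t=cv2.imread("pics/top0.png");Kt,Wt,_=cam("top")
for x,y,r,z,col in((.502,.191,.045,.6,(0,0,255)),(.502,.191,.045,0,(0,0,255)),(.467,.298,.04,.72,(255,0,0))):
    p=proj(Kt,Wt,np.c_[x+r*np.cos(a),y+r*np.sin(a),0*a+z]);cv2.polylines(t,[p.astype(int)],True,col)
cv2.imwrite("pics/chk.png",np.hstack([cv2.resize(im[90:240,180:340],None,fx=2.5,fy=2.5),cv2.resize(t[100:250,30:190],None,fx=2.5,fy=2.5)]))
E
```

```text
(no output)
```

View pics/chk.png

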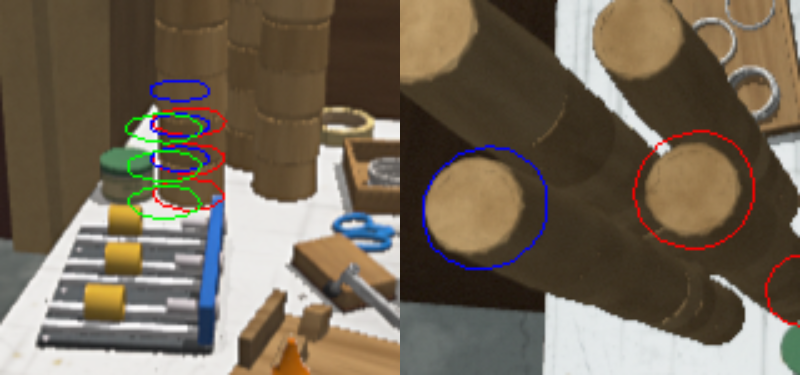

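The overlay puts tower 1 at about (0.503, 0.191), which leaves roughly 10 mm between it and the gripper body at the left groove. I'll swing in past it.

```bash
python3 -m creep '[[-0.35,-0.89,0,0,0,0,1],[-0.35,-0.89,0,0,0,0,1],[-0.35,-0.89,0,0,0,0,1],[-0.35,-0.89,0,0,0,0,1]]' | sed -n 1,4p
python3 -m creep '[[-0.42,-0.86,0,0,0,0,1],[-0.42,-0.86,0,0,0,0,1],[-0.42,-0.86,0,0,0,0,1],[-0.42,-0.86,0,0,0,0,1]]' | sed -n 1,4p
python3 -m creep '[[-0.22,-0.84,0,0,0,0,0.2],[-0.22,-0.84,0,0,0,0,0.2],[-0.22,-0.84,0,0,0,0,0.2],[-0.22,-0.84,0,0,0,0,0.2]]' | sed -n 1,4p
python3 -m creep '[[-0.66,-0.56,0,0,0,0,0.2],[-0.66,-0.56,0,0,0,0,0.2],[-0.66,-0.56,0,0,0,0,0.2],[-0.66,-0.56,0,0,0,0,0.2],[-0.66,-0.56,0,0,0,0,0.2],[-0.66,-0.56,0,0,0,0,0.2]]'
python3 - <<'E'
from h import *
K,W,m=cam("wrist");im=ctrl.read_camera("wrist");cv2.imwrite("pics/w1.png",im[:,:,::-1])
print(pose().round(4))
b=blobs(mask(im,(105,150,60),(125,255,255)),100)[0];ys,xs=np.nonzero(b[2])
w=(back(K,W,np.c_[xs,ys],.058)*1000).astype(np.float32);r=cv2.minAreaRect(w);print(b[0],r,cv2.boxPoints(r).round(1).tolist())
for a,c,_ in blobs(mask(im,(18,120,100),(30,255,255)),150): print("sl",a,c,back(K,W,c,.045)*1000)
E
```

```text
time: 1.75
tcp_pos: [0.2012, 0.2684, 0.4051]
orientation: [0.001, -0.065, 0.998, -0.0]
wrist_force: [-0.1, 0.8, -0.3]
time: 2.08
tcp_pos: [0.2816, 0.1482, 0.4051]
orientation: [0.001, -0.064, 0.998, -0.0]
wrist_force: [0.4, 0.7, 0.3]
time: 2.42
tcp_pos: [0.3312, 0.0252, 0.4048]
orientation: [0.0, -0.061, 0.998, -0.001]
wrist_force: [-0.7, 0.5, -0.4]
time: 2.92
tcp_pos: [0.4386, -0.0393, 0.4043]
orientation: [-0.001, -0.066, 0.998, 0.001]
wrist_force: [-0.6, -0.5, -0.6]
finger_gap: 0.0566
grip_force: 0.0
[[-9.911e-01 -1.334e-01 -4.000e-04  4.380e-01]
 [-1.334e-01  9.911e-01  8.000e-04 -3.900e-02]
 [ 3.000e-04  8.000e-04 -1.000e+00  4.047e-01]
 [ 0.000e+00  0.000e+00  0.000e+00  1.000e+00]]
1206 ((571.1119384765625, -20.040870666503906), (15.810566902160645, 136.84669494628906), 7.541585922241211) [[554.2999877929688, 46.79999923706055], [572.2999877929688, -88.9000015258789], [587.9000244140625, -86.80000305175781], [570.0, 48.79999923706055]]
sl 853 [175.20750293 213.2989449 ] [[ 489.46786497 -124.39386094]]
sl 808 [251.92450495 218.94430693] [[484.91856516 -40.01878222]]
sl 795 [329.13836478 210.28427673] [[463.67262909  42.64475878]]
```

View pics/w1.png

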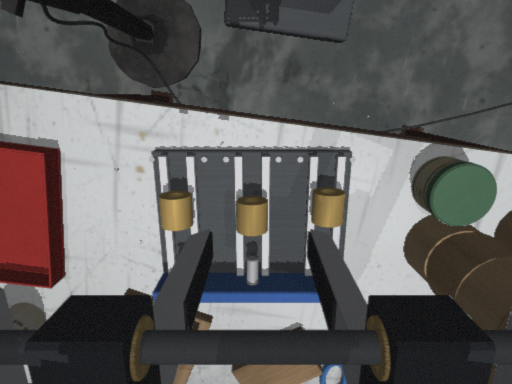

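The wrist view agrees with the top view: the sleeves are at about (175,213), (252,219) and (329,210), and the yaw is 7.6°. I'll close the fingers and come down behind the middle sleeve, then push.

```bash
python3 -m creep '[[-0.043,-0.058,0.9,0,0,0,-1],[-0.043,-0.058,0.9,0,0,0,-1],[-0.043,-0.058,0.9,0,0,0,-1],[-0.043,-0.058,0.9,0,0,0,-1],[-0.043,-0.058,0.9,0,0,0,-1],[-0.043,-0.058,0.9,0,0,0,-1]]' 10 
python3 -m creep '[[0,0,0.1,0,0,0,-1],[0,0,0.2,0,0,0,-1],[0,0,0.285,0,0,0,-1],[0,0,0.285,0,0,0,-1],[0,0,0.285,0,0,0,-1]]' 
python3 -c "
from h import *
im=ctrl.read_camera('wrist');cv2.imwrite('pics/w2.png',im[:,:,::-1])"
```

```text
time: 3.47
tcp_pos: [0.4457, -0.0471, 0.2713]
orientation: [0.001, -0.067, 0.998, -0.0]
wrist_force: [0.9, 0.2, 1.1]
finger_gap: 0.0198
grip_force: 0.0
time: 3.88
tcp_pos: [0.4466, -0.0477, 0.2296]
orientation: [0.002, -0.066, 0.998, -0.001]
wrist_force: [-0.6, -0.1, -0.4]
finger_gap: 0.0001
grip_force: 0.0
```

View pics/w2.png

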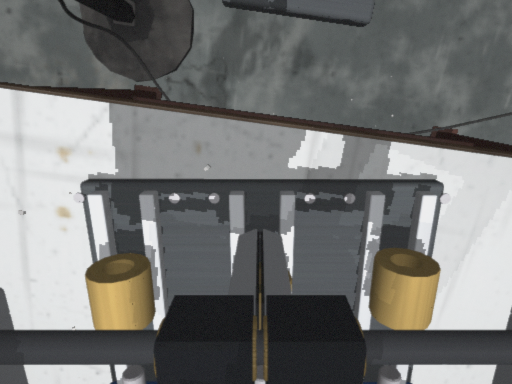

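The fingers are centred on the middle groove to about 1 mm. Now I push, at about 5 mm per row at first.

```bash
python3 -m creep '[[-0.03,0.008,0,0,0,0,-1],[-0.06,0.008,0,0,0,0,-1],[-0.09,0.008,0,0,0,0,-1],[-0.12,0.008,0,0,0,0,-1],[-0.15,0.008,0,0,0,0,-1],[-0.18,0.008,0,0,0,0,-1],[-0.21,0.008,0,0,0,0,-1],[-0.24,0.008,0,0,0,0,-1]]' | sed -n 1,4p
python3 -m creep '[[-0.02,0,0,0,0,0,-1],[-0.04,0,0,0,0,0,-1],[-0.05,0,0,0,0,0,-1],[-0.06,0,0,0,0,0,-1],[-0.07,0,0,0,0,0,-1],[-0.07,0,0,0,0,0,-1]]' | sed -n 1,4p
```

```text
time: 4.6
tcp_pos: [0.4817, -0.0417, 0.2267]
orientation: [-0.0, -0.066, 0.998, 0.0]
wrist_force: [-1.5, -0.3, 0.0]
time: 5.1
tcp_pos: [0.4919, -0.0404, 0.2269]
orientation: [0.0, -0.066, 0.998, 0.0]
wrist_force: [-0.9, 0.8, -0.3]
```

```bash
for i in 1; do python3 -m creep '[[-0.01,0,0,0,0,0,-1],[-0.02,0,0,0,0,0,-1],[-0.03,0,0,0,0,0,-1],[-0.04,0,0,0,0,0,-1],[-0.04,0,0,0,0,0,-1]]' | sed -n 1,4p
python3 -m creep '[[-0.01,0,0,0,0,0,-1],[-0.02,0,0,0,0,0,-1],[-0.02,0,0,0,0,0,-1]]' | sed -n 1,4p; done
```

```text
time: 5.52
tcp_pos: [0.4979, -0.0396, 0.227]
orientation: [0.0, -0.066, 0.998, 0.0]
wrist_force: [0.2, 0.2, -0.9]
time: 5.77
tcp_pos: [0.5009, -0.0392, 0.227]
orientation: [0.0, -0.066, 0.998, 0.0]
wrist_force: [0.2, -0.7, -1.0]
```

```bash
python3 -m creep '[[-0.01,0,0,0,0,0,-1],[-0.02,0,0,0,0,0,-1],[-0.03,0,0,0,0,0,-1],[-0.03,0,0,0,0,0,-1]]' | sed -n 1,4p
python3 -m creep '[[-0.015,0,0,0,0,0,-1],[-0.03,0,0,0,0,0,-1],[-0.045,0,0,0,0,0,-1],[-0.055,0,0,0,0,0,-1],[-0.055,0,0,0,0,0,-1]]' | sed -n 1,4p
```

```text
time: 6.1
tcp_pos: [0.5054, -0.0386, 0.227]
orientation: [0.0, -0.066, 0.998, 0.0]
wrist_force: [-0.2, 0.0, -0.4]
time: 6.52
tcp_pos: [0.5136, -0.0375, 0.227]
orientation: [0.0, -0.066, 0.998, 0.0]
wrist_force: [0.1, -0.0, 0.2]
```

```bash
python3 -m creep '[[-0.01,0,0,0,0,0,-1],[-0.02,0,0,0,0,0,-1],[-0.03,0,0,0,0,0,-1],[-0.03,0,0,0,0,0,-1]]' | sed -n 1,4p
python3 -m creep '[[-0.007,0,0,0,0,0,-1],[-0.014,0,0,0,0,0,-1],[-0.014,0,0,0,0,0,-1]]' | sed -n 1,4p
```

```text
time: 6.85
tcp_pos: [0.518, -0.0369, 0.2269]
orientation: [0.0, -0.066, 0.998, 0.0]
wrist_force: [-0.6, -0.2, 0.1]
time: 7.1
tcp_pos: [0.5199, -0.0366, 0.2269]
orientation: [0.0, -0.066, 0.998, 0.0]
wrist_force: [-0.5, -0.2, 0.2]
```

```bash
python3 -m creep '[[-0.007,0,0,0,0,0,-1],[-0.007,0,0,0,0,0,-1]]' | sed -n 1,4p
python3 -m creep '[[-0.007,0,0,0,0,0,-1],[-0.007,0,0,0,0,0,-1]]' | sed -n 1,4p
python3 -c "
from h import *
im=ctrl.read_camera('wrist');cv2.imwrite('pics/w3.png',im[:,:,::-1]);im=ctrl.read_camera('scene');cv2.imwrite('pics/s3.png',cv2.resize(im[150:250,180:300,::-1],None,fx=5,fy=5,interpolation=cv2.INTER_CUBIC))"
```

```text
time: 7.27
tcp_pos: [0.5209, -0.0365, 0.2269]
orientation: [0.0, -0.066, 0.998, 0.0]
wrist_force: [-0.7, -0.3, -0.2]
time: 7.43
tcp_pos: [0.522, -0.0364, 0.2269]
orientation: [0.0, -0.066, 0.998, 0.0]
wrist_force: [-0.8, -0.4, -0.3]
```

View pics/s3.png

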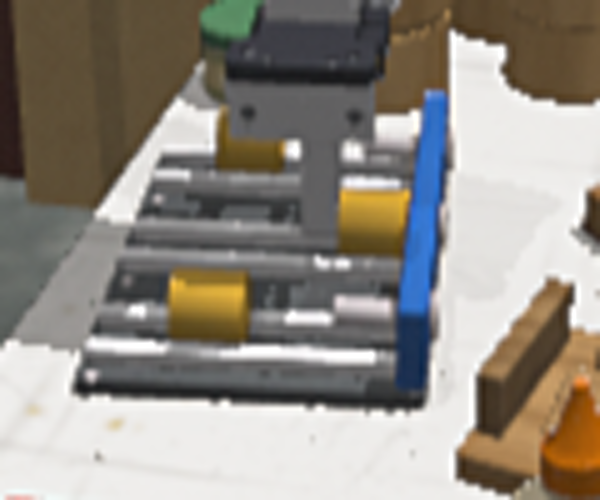

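The scene crop shows the middle sleeve (340–408) well over its pin and almost at the plate, so it isn't the tight one. I'll keep pushing in 1–1.5 mm steps until I feel the stop.

```bash
python3 -m creep '[[-0.007,0,0,0,0,0,-1],[-0.007,0,0,0,0,0,-1]]' | sed -n 2,4p
python3 -m creep '[[-0.007,0,0,0,0,0,-1],[-0.007,0,0,0,0,0,-1]]' | sed -n 2,4p
python3 -m creep '[[-0.007,0,0,0,0,0,-1],[-0.007,0,0,0,0,0,-1]]' | sed -n 2,4p
```

```text
tcp_pos: [0.523, -0.0362, 0.2269]
orientation: [0.0, -0.066, 0.998, 0.0]
wrist_force: [-0.6, -0.5, 0.0]
tcp_pos: [0.5235, -0.0362, 0.2267]
orientation: [-0.001, -0.066, 0.998, 0.0]
wrist_force: [-3.3, -0.2, 1.5]
tcp_pos: [0.5239, -0.0361, 0.2265]
orientation: [-0.002, -0.066, 0.998, 0.0]
wrist_force: [-6.0, -0.7, 3.4]
```

The middle sleeve is home, with the stop felt at 6 N. Next I back out along the groove and go over behind the right sleeve (gauge y −85).

```bash
python3 -m creep '[[0.05,0,0,0,0,0,-1],[0.3,0,0,0,0,0,-1],[0.59,0,0,0,0,0,-1],[0.59,0,0,0,0,0,-1],[0.59,0,0,0,0,0,-1]]' | sed -n 2,4p
python3 -m creep '[[0,-0.2,0,0,0,0,-1],[0,-0.4,0,0,0,0,-1],[0,-0.567,0,0,0,0,-1],[0,-0.567,0,0,0,0,-1],[0,-0.567,0,0,0,0,-1]]' | sed -n 2,4p
python3 -m creep '[[-0.03,0,0,0,0,0,-1],[-0.06,0,0,0,0,0,-1],[-0.09,0,0,0,0,0,-1],[-0.12,0,0,0,0,0,-1],[-0.15,0,0,0,0,0,-1],[-0.18,0,0,0,0,0,-1],[-0.21,0,0,0,0,0,-1],[-0.24,0,0,0,0,0,-1]]' | sed -n 2,4p
python3 -m creep '[[-0.03,0,0,0,0,0,-1],[-0.06,0,0,0,0,0,-1],[-0.09,0,0,0,0,0,-1],[-0.09,0,0,0,0,0,-1]]' | sed -n 2,4p
```

```text
tcp_pos: [0.4352, -0.0475, 0.2261]
orientation: [0.0, -0.066, 0.998, 0.0]
wrist_force: [0.7, -0.3, 0.1]
tcp_pos: [0.4499, -0.1331, 0.2277]
orientation: [0.001, -0.065, 0.998, -0.0]
wrist_force: [-0.1, 0.6, 0.4]
tcp_pos: [0.4846, -0.1269, 0.2268]
orientation: [-0.0, -0.066, 0.998, 0.0]
wrist_force: [-0.2, -0.0, 1.0]
tcp_pos: [0.4984, -0.1254, 0.227]
orientation: [0.001, -0.066, 0.998, -0.0]
wrist_force: [0.8, -0.1, -0.2]
```

```bash
python3 -m creep '[[-0.02,0,0,0,0,0,-1],[-0.04,0,0,0,0,0,-1],[-0.06,0,0,0,0,0,-1],[-0.06,0,0,0,0,0,-1]]' | sed -n 2,4p
python3 -m creep '[[-0.01,0,0,0,0,0,-1],[-0.015,0,0,0,0,0,-1],[-0.015,0,0,0,0,0,-1]]' | sed -n 2,4p
python3 -m creep '[[-0.01,0,0,0,0,0,-1],[-0.015,0,0,0,0,0,-1],[-0.015,0,0,0,0,0,-1]]' | sed -n 2,4p
```

```text
tcp_pos: [0.507, -0.1243, 0.2271]
orientation: [0.0, -0.066, 0.998, -0.0]
wrist_force: [0.2, -0.3, 0.2]
tcp_pos: [0.5088, -0.1239, 0.2269]
orientation: [0.0, -0.066, 0.998, 0.0]
wrist_force: [-0.1, 0.2, -0.7]
tcp_pos: [0.5111, -0.1236, 0.2269]
orientation: [0.0, -0.066, 0.998, 0.0]
wrist_force: [0.1, -0.4, 0.1]
```

```bash
for i in 1; do
python3 -m creep '[[-0.007,0,0,0,0,0,-1],[-0.014,0,0,0,0,0,-1],[-0.014,0,0,0,0,0,-1]]' | sed -n 2,4p
python3 -m creep '[[-0.007,0,0,0,0,0,-1],[-0.014,0,0,0,0,0,-1],[-0.014,0,0,0,0,0,-1]]' | sed -n 2,4p; done
```

```text
tcp_pos: [0.5132, -0.1233, 0.2269]
orientation: [0.0, -0.066, 0.998, 0.0]
wrist_force: [0.2, -0.5, -0.5]
tcp_pos: [0.5153, -0.123, 0.2269]
orientation: [0.0, -0.066, 0.998, 0.0]
wrist_force: [0.9, -0.6, -0.4]
```

```bash
python3 -m creep '[[-0.01,0,0,0,0,0,-1],[-0.02,0,0,0,0,0,-1],[-0.03,0,0,0,0,0,-1],[-0.04,0,0,0,0,0,-1],[-0.04,0,0,0,0,0,-1]]' | sed -n 2,4p
python3 -m creep '[[-0.015,0,0,0,0,0,-1],[-0.03,0,0,0,0,0,-1],[-0.045,0,0,0,0,0,-1],[-0.055,0,0,0,0,0,-1],[-0.055,0,0,0,0,0,-1]]' | sed -n 2,4p
```

```text
tcp_pos: [0.5214, -0.1222, 0.2269]
orientation: [0.0, -0.066, 0.998, 0.0]
wrist_force: [0.4, 0.3, -0.2]
tcp_pos: [0.5296, -0.1211, 0.2269]
orientation: [0.0, -0.066, 0.998, 0.0]
wrist_force: [0.3, 0.8, -0.0]
```

```bash
python3 -m creep '[[-0.01,0,0,0,0,0,-1],[-0.02,0,0,0,0,0,-1],[-0.02,0,0,0,0,0,-1]]' | sed -n 2,4p
python3 -m creep '[[-0.01,0,0,0,0,0,-1],[-0.01,0,0,0,0,0,-1]]' | sed -n 2,4p
python3 -m creep '[[-0.007,0,0,0,0,0,-1],[-0.007,0,0,0,0,0,-1]]' | sed -n 2,4p
python3 -c "
from h import *
print(ctrl.state()['wrist_force'])
im=ctrl.read_camera('scene');cv2.imwrite('pics/s4.png',cv2.resize(im[150:250,180:300,::-1],None,fx=5,fy=5,interpolation=cv2.INTER_CUBIC))"
```

```text
tcp_pos: [0.5325, -0.1208, 0.2269]
orientation: [0.0, -0.066, 0.998, 0.0]
wrist_force: [-0.8, 0.1, 0.7]
tcp_pos: [0.5339, -0.1206, 0.2269]
orientation: [0.0, -0.066, 0.998, 0.0]
wrist_force: [0.0, 0.2, 0.4]
tcp_pos: [0.5344, -0.1205, 0.2268]
orientation: [-0.001, -0.066, 0.998, 0.0]
wrist_force: [-2.4, -0.1, 1.2]
[-2.42557756 -0.14056071  1.18001736]
```

View pics/s4.png

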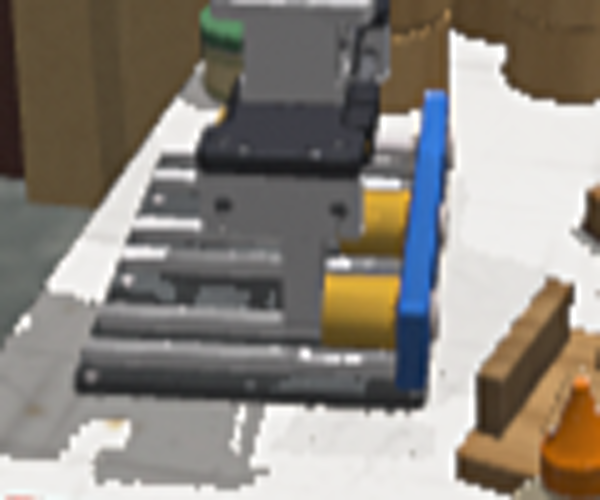

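The right sleeve (323–398) is against the plate. I'll give it one last small push, back out, and go to the left groove, tilting the tool 6° away from the tower.

```bash
python3 -m creep '[[-0.01,0,0,0,0,0,-1],[-0.01,0,0,0,0,0,-1]]' | sed -n 2,4p
python3 -m creep '[[0.05,0,0,0,0,0,-1],[0.3,0,0,0,0,0,-1],[0.6,0,0,0,0,0,-1],[0.6,0,0,0,0,0,-1],[0.6,0,0,0,0,0,-1]]' | sed -n 2,4p
python3 -m creep '[[0,0.2,0,0,0,0,-1],[0,0.5,0,0,0,0,-1],[0,0.8,0,0,0,0,-1],[0,0.8,0,0,0,0,-1]]' | sed -n 2,4p
python3 -m creep '[[0,0.1,0.007,-0.033,0,0,-1],[0,0.19,0.007,-0.033,0,0,-1],[0,0.19,0.007,-0.033,0,0,-1],[0,0.19,0.007,-0.033,0,0,-1]]' | sed -n 2,4p
python3 -c "
from h import *
im=ctrl.read_camera('wrist');cv2.imwrite('pics/w5.png',im[:,:,::-1])
T=pose();t=T[:3,3]+.199*T[:3,2];print(t,R.from_euler('z',-7.62,degrees=True).apply((t-[.495,-.0397,0])*1000))"
```

```text
tcp_pos: [0.5351, -0.1205, 0.2266]
orientation: [-0.003, -0.066, 0.998, 0.0]
wrist_force: [-7.3, -0.3, 3.0]
tcp_pos: [0.4451, -0.132, 0.2263]
orientation: [0.0, -0.065, 0.998, 0.0]
wrist_force: [1.1, 0.1, 0.6]
tcp_pos: [0.4316, -0.0089, 0.2277]
orientation: [0.002, -0.069, 0.998, 0.002]
wrist_force: [0.0, 0.4, -0.1]
tcp_pos: [0.4285, 0.0151, 0.2265]
orientation: [-0.002, -0.067, 0.996, 0.051]
wrist_force: [0.9, 0.5, -1.0]
[0.42607902 0.03491149 0.02846802] [-58.41870091  83.09170338  28.46801816]
```

View pics/w5.png

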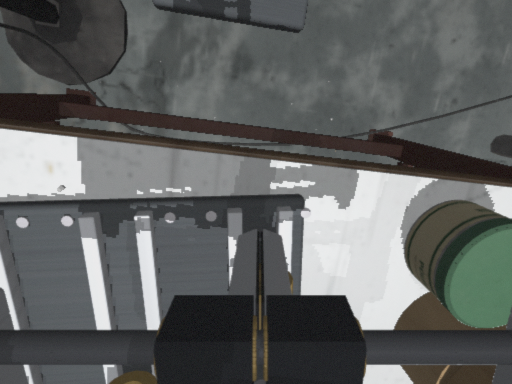

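The fingers are about 2 mm short of the left groove's centre (rails at columns 236 and 297), so I'll add that. Then I push the left sleeve.

```bash
python3 -m creep '[[-0.03,0.012,0,0,0,0,-1],[-0.07,0.012,0,0,0,0,-1],[-0.11,0.012,0,0,0,0,-1],[-0.15,0.012,0,0,0,0,-1],[-0.19,0.012,0,0,0,0,-1],[-0.23,0.012,0,0,0,0,-1],[-0.26,0.012,0,0,0,0,-1],[-0.26,0.012,0,0,0,0,-1]]' | sed -n 2,4p
python3 -m creep '[[-0.02,0,0,0,0,0,-1],[-0.04,0,0,0,0,0,-1],[-0.06,0,0,0,0,0,-1],[-0.08,0,0,0,0,0,-1],[-0.1,0,0,0,0,0,-1],[-0.1,0,0,0,0,0,-1]]' | sed -n 2,4p
python3 -m creep '[[-0.01,0,0,0,0,0,-1],[-0.015,0,0,0,0,0,-1],[-0.015,0,0,0,0,0,-1]]' | sed -n 2,4p
python3 -c "
from h import *
T=pose();t=T[:3,3]+.199*T[:3,2];print(t,R.from_euler('z',-7.62,degrees=True).apply((t-[.495,-.0397,0])*1000))"
```

```text
tcp_pos: [0.4668, 0.022, 0.2261]
orientation: [-0.003, -0.066, 0.996, 0.052]
wrist_force: [-0.1, 0.3, -0.3]
tcp_pos: [0.4812, 0.024, 0.2262]
orientation: [-0.003, -0.066, 0.996, 0.052]
wrist_force: [0.2, -0.5, 0.1]
tcp_pos: [0.483, 0.0242, 0.2261]
orientation: [-0.003, -0.066, 0.996, 0.052]
wrist_force: [-0.7, 0.4, -0.3]
[0.48028797 0.04468545 0.02815574] [-3.39240525 85.59111475 28.1557393 ]
```

```bash
for i in 1; do
python3 -m creep '[[-0.01,0,0,0,0,0,-1],[-0.02,0,0,0,0,0,-1],[-0.02,0,0,0,0,0,-1]]' | sed -n 2,4p
python3 -m creep '[[-0.01,0,0,0,0,0,-1],[-0.01,0,0,0,0,0,-1]]' | sed -n 2,4p
python3 -m creep '[[-0.007,0,0,0,0,0,-1],[-0.007,0,0,0,0,0,-1]]' | sed -n 2,4p
python3 -m creep '[[-0.007,0,0,0,0,0,-1],[-0.007,0,0,0,0,0,-1]]' | sed -n 2,4p
done
```

```text
tcp_pos: [0.4861, 0.0246, 0.2261]
orientation: [-0.003, -0.066, 0.996, 0.052]
wrist_force: [-0.1, -0.5, 0.1]
tcp_pos: [0.4876, 0.0249, 0.2261]
orientation: [-0.003, -0.066, 0.996, 0.052]
wrist_force: [-0.4, -0.4, -0.1]
tcp_pos: [0.4885, 0.025, 0.226]
orientation: [-0.003, -0.066, 0.996, 0.052]
wrist_force: [0.2, -0.4, 0.3]
tcp_pos: [0.4896, 0.0251, 0.2261]
orientation: [-0.003, -0.066, 0.996, 0.052]
wrist_force: [0.8, 1.1, -0.5]
```

```bash
for i in 1; do
python3 -m creep '[[-0.007,0,0,0,0,0,-1],[-0.007,0,0,0,0,0,-1]]' | sed -n 2,4p
python3 -m creep '[[-0.007,0,0,0,0,0,-1],[-0.007,0,0,0,0,0,-1]]' | sed -n 2,4p
python3 -m creep '[[-0.007,0,0,0,0,0,-1],[-0.007,0,0,0,0,0,-1]]' | sed -n 2,4p
done
```

```text
tcp_pos: [0.4906, 0.0253, 0.2261]
orientation: [-0.003, -0.066, 0.996, 0.052]
wrist_force: [-0.9, -0.4, 0.0]
tcp_pos: [0.4911, 0.0254, 0.2259]
orientation: [-0.005, -0.066, 0.996, 0.052]
wrist_force: [-3.1, -0.8, 1.6]
tcp_pos: [0.4916, 0.0254, 0.2256]
orientation: [-0.006, -0.066, 0.996, 0.052]
wrist_force: [-7.0, -0.8, 2.8]
```

The left sleeve stopped at the start of its pin, 24 mm earlier than the others, with the force rising to 7 N. It's the tight one. I'll back off, rise, open, come down over it and grip.

```bash
python3 -m creep '[[0.05,0,0,0,0,0,-1],[0.1,0,0,0,0,0,-1],[0.1,0,-0.2,0,0,0,0.3],[0.1,0,-0.4,0,0,0,0.3],[-0.147,0,-0.4,0,0,0,0.3],[-0.147,0,-0.4,0,0,0,0.3],[-0.147,0,-0.4,0,0,0,0.3],[-0.147,0,-0.4,0,0,0,0.3]]' 15
python3 -c "
from h import *
im=ctrl.read_camera('scene');cv2.imwrite('pics/s6.png',cv2.resize(im[130:230,180:300,::-1],None,fx=5,fy=5,interpolation=cv2.INTER_CUBIC))
T=pose();t=T[:3,3]+.199*T[:3,2];print(t,R.from_euler('z',-7.62,degrees=True).apply((t-[.495,-.0397,0])*1000))"
```

```text
time: 17.3
tcp_pos: [0.5147, 0.0223, 0.2849]
orientation: [-0.004, -0.066, 0.996, 0.052]
wrist_force: [-0.3, -0.6, 0.7]
finger_gap: 0.0372
grip_force: 0.0
[0.51130479 0.04277993 0.08695765] [27.09783738 79.58951764 86.95765363]
```

View pics/s6.png

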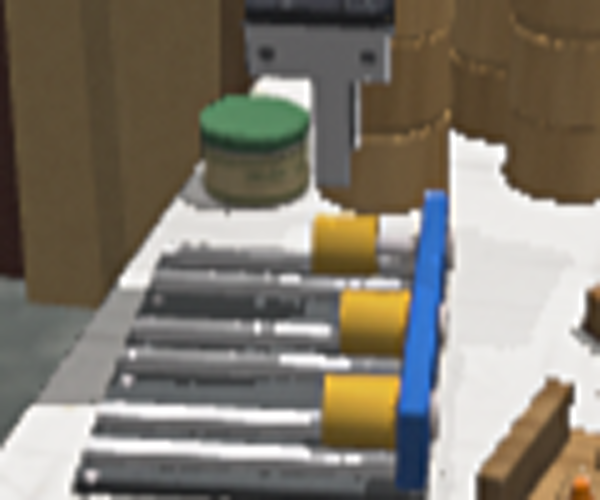

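The right and middle sleeves are flush with the plate. The left one (313–378) stands off with its pin showing.

```bash
python3 -m creep '[[0,0,0,0,0,0,0.3],[0,0,0,0,0,0,0.3],[0,0,0.12,0,0,0,0.3],[0,0,0.24,0,0,0,0.3],[0,0,0.33,0,0,0,0.3],[0,0,0.4,0,0,0,0.3],[0,0,0.4,0,0,0,0.3]]' | sed -n 2,5p
python3 -m creep '[[0,0,0,0,0,0,-0.1],[0,0,0,0,0,0,-0.3],[0,0,0,0,0,0,-0.5],[0,0,0,0,0,0,-0.5],[0,0,0,0,0,0,-0.5],[0,0,0,0,0,0,-0.5]]' 15
```

```text
tcp_pos: [0.5131, 0.0287, 0.2235]
orientation: [-0.006, -0.066, 0.996, 0.052]
wrist_force: [-0.6, 0.4, 0.8]
finger_gap: 0.0611
time: 18.43
tcp_pos: [0.5148, 0.0282, 0.2271]
orientation: [-0.002, -0.066, 0.996, 0.051]
wrist_force: [-0.2, -1.3, 2.7]
finger_gap: 0.0356
grip_force: 15.0
```

```bash
python3 -m creep '[[0.03,0,0,0,0,0,-0.5],[0.06,0,0,0,0,0,-0.5],[0.1,0,0,0,0,0,-0.5],[0.14,0,0,0,0,0,-0.5],[0.18,0,0,0,0,0,-0.5],[0.18,0,0,0,0,0,-0.5]]' | sed -n 2,6p
python3 -m creep '[[0,0,-0.1,0,0,0,-0.5],[0,0,-0.25,0,0,0,-0.5],[0,0,-0.45,0,0,0,-0.5],[0,0,-0.67,0,0,0,-0.5],[0,0,-0.67,0,0,0,-0.5],[0,0,-0.67,0,0,0,-0.5]]' 20 | sed -n 2,6p
python3 -m creep '[[0,-0.3,0,0.033,0,0,-0.5],[0,-0.5,0,0.033,0,0,-0.5],[0,-0.7,0,0.033,0,0,-0.5],[0,-0.7,0,0.033,0,0,-0.5],[0,-0.7,0,0.033,0,0,-0.5],[0,-0.7,0,0.033,0,0,-0.5]]' | sed -n 2,6p
```

```text
tcp_pos: [0.4866, 0.0245, 0.2269]
orientation: [-0.004, -0.066, 0.996, 0.051]
wrist_force: [-0.5, -3.2, 6.9]
finger_gap: 0.0354
grip_force: 15.0
tcp_pos: [0.4885, 0.0147, 0.3264]
orientation: [-0.003, -0.066, 0.996, 0.052]
wrist_force: [1.0, 0.3, -1.6]
finger_gap: 0.0351
grip_force: 20.0
tcp_pos: [0.502, -0.0884, 0.3125]
orientation: [-0.002, -0.066, 0.998, 0.002]
wrist_force: [-0.4, 0.5, -1.1]
finger_gap: 0.0352
grip_force: 20.0
```

```bash
python3 -c "
from h import *
im=ctrl.read_camera('scene');cv2.imwrite('pics/s7.png',im[:,:,::-1])
T=pose();d=np.array([.526,-.334,0])-T[:3,3];print(T.round(4),(T[:3,:3].T@d)/.15)"
```

```text
[[-0.9911 -0.1329 -0.0038  0.5022]
 [-0.1329  0.9911  0.0021 -0.088 ]
 [ 0.0035  0.0026 -1.      0.3132]
 [ 0.      0.      0.      1.    ]] [ 0.05320145 -1.65159768  2.08399938]
```

View pics/s7.png

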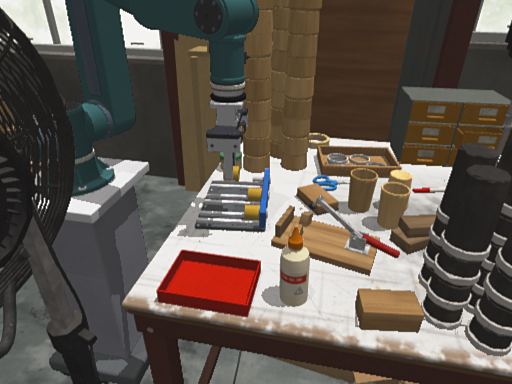

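The sleeve is held and the tray is clear. Next I carry it over and set it down.

```bash
python3 -m creep '[[0.025,-0.3,0,0,0,0,-0.5],[0.025,-0.55,0,0,0,0,-0.5],[0.025,-0.83,0,0,0,0,-0.5],[0.025,-0.83,0,0,0,0,-0.5],[0.025,-0.83,0,0,0,0,-0.5]]' | sed -n 2,3p
python3 -m creep '[[0.025,-0.3,0,0,0,0,-0.5],[0.025,-0.55,0,0,0,0,-0.5],[0.025,-0.82,0,0,0,0,-0.5],[0.025,-0.82,0,0,0,0,-0.5],[0.025,-0.82,0,0,0,0,-0.5],[0.025,-0.82,0,0,0,0,-0.5]]'
python3 -m creep '[[0,0,0.2,0,0,0,-0.5],[0,0,0.4,0,0,0,-0.5],[0,0,0.5,0,0,0,-0.5],[0,0,0.56,0,0,0,-0.5],[0,0,0.56,0,0,0,-0.5],[0,0,0.56,0,0,0,-0.5]]'
```

```text
tcp_pos: [0.5156, -0.2135, 0.3143]
orientation: [-0.001, -0.065, 0.998, 0.001]
time: 20.9
tcp_pos: [0.5285, -0.3334, 0.3145]
orientation: [-0.0, -0.067, 0.998, 0.001]
wrist_force: [1.2, 0.3, -2.4]
finger_gap: 0.0355
grip_force: 20.0
time: 21.4
tcp_pos: [0.5285, -0.334, 0.2318]
orientation: [0.0, -0.067, 0.998, 0.0]
wrist_force: [-0.4, -0.4, -1.0]
finger_gap: 0.0354
grip_force: 20.0
```

```bash
python3 -m creep '[[0,0,0.03,0,0,0,-0.5],[0,0,0.06,0,0,0,-0.5],[0,0,0.08,0,0,0,-0.5],[0,0,0.08,0,0,0,-0.5]]' | sed -n 2,4p
python3 -m creep '[[0,0,0.01,0,0,0,-0.5],[0,0,0.02,0,0,0,-0.5],[0,0,0.02,0,0,0,-0.5]]'| sed -n 2,4p
python3 -m creep '[[0,0,0.01,0,0,0,-0.5],[0,0,0.01,0,0,0,-0.5]]'| sed -n 2,4p
python3 -m creep '[[0,0,0.01,0,0,0,-0.5],[0,0,0.01,0,0,0,-0.5]]'| sed -n 2,4p
```

```text
tcp_pos: [0.528, -0.3352, 0.2188]
orientation: [-0.0, -0.066, 0.998, 0.0]
wrist_force: [0.2, -0.0, -1.8]
tcp_pos: [0.5281, -0.3353, 0.2159]
orientation: [-0.0, -0.066, 0.998, 0.0]
wrist_force: [-1.0, 0.6, -2.6]
tcp_pos: [0.5281, -0.3353, 0.2144]
orientation: [-0.0, -0.066, 0.998, 0.0]
wrist_force: [-0.4, -0.6, -2.1]
tcp_pos: [0.5282, -0.3354, 0.2133]
orientation: [0.0, -0.066, 0.998, -0.0]
wrist_force: [0.4, -0.2, -1.4]
```

```bash
python3 -m creep '[[0,0,0.01,0,0,0,-0.5],[0,0,0.01,0,0,0,-0.5]]'| sed -n 2,4p
python3 -m creep '[[0,0,0.007,0,0,0,-0.5],[0,0,0.007,0,0,0,-0.5]]'| sed -n 2,4p
```

```text
tcp_pos: [0.5282, -0.3354, 0.2131]
orientation: [0.0, -0.066, 0.998, -0.0]
wrist_force: [-1.2, 1.0, 4.4]
tcp_pos: [0.5282, -0.3354, 0.2131]
orientation: [0.0, -0.066, 0.998, -0.0]
wrist_force: [-4.0, 2.1, 8.8]
```

Touchdown in the tray. Now I back off the pressing force slightly, open, and retreat upward.

```bash
python3 -m creep '[[0,0,-0.012,0,0,0,-0.5],[0,0,-0.012,0,0,0,-0.2],[0,0,-0.012,0,0,0,0],[0,0,-0.012,0,0,0,0.2],[0,0,-0.012,0,0,0,0.3],[0,0,-0.012,0,0,0,0.3],[0,0,-0.012,0,0,0,0.3],[0,0,-0.012,0,0,0,0.3]]'
python3 -m creep '[[0,0,-0.05,0,0,0,0.3],[0,0,-0.15,0,0,0,0.3],[0,0,-0.4,0,0,0,0.3],[0,0,-0.7,0,0,0,0.3],[0,0,-0.9,0,0,0,0.3],[0,0,-0.9,0,0,0,0.3],[0,0,-0.9,0,0,0,0.3]]' | sed -n 1,4p
python3 -m creep '[[0.8,0,0,0,0,0,0.3],[0.8,0,0,0,0,0,0.3],[0.8,0,0,0,0,0,0.3],[0.8,0,0,0,0,0,0.3],[0.8,0,0,0,0,0,0.3],[0.8,0,0,0,0,0,0.3]]' | sed -n 1,4p
python3 -c "
from h import *
a=ctrl.read_camera('scene')[140:320,150:320,::-1];b=ctrl.read_camera('top')[130:260,180:390,::-1]
cv2.imwrite('pics/f.png',np.hstack([cv2.resize(a,(420,445)),cv2.resize(b,(380,235)).repeat(1,0) if 0 else np.vstack([cv2.resize(b,(380,235)),np.zeros((210,380,3),np.uint8)])]))"
```

```text
time: 23.32
tcp_pos: [0.5281, -0.3353, 0.2122]
orientation: [-0.0, -0.066, 0.998, 0.0]
wrist_force: [-0.3, 0.3, -0.6]
finger_gap: 0.0613
grip_force: 0.0
time: 23.9
tcp_pos: [0.5285, -0.3355, 0.3518]
orientation: [0.003, -0.066, 0.998, -0.003]
wrist_force: [-0.3, 0.4, -1.3]
time: 24.4
tcp_pos: [0.4093, -0.3511, 0.3463]
orientation: [-0.0, -0.066, 0.998, 0.001]
wrist_force: [-0.1, 0.3, -0.4]
```

View pics/f.png

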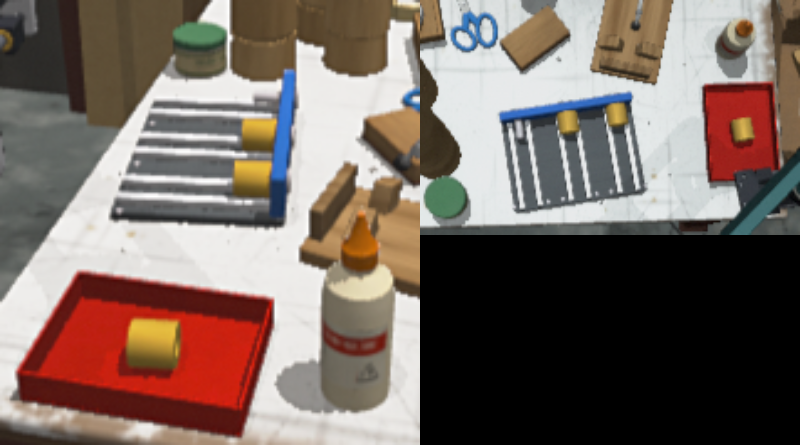

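The final pictures show the tight sleeve lying in the tray and the other two flush against the blue plate. The bystanders haven't moved and the arm is clear, so I'm handing in.

```bash
python3 -c "
from workcell import ctrl
print(ctrl.sign_off())"
```

```text
the job is handed in; nothing more can be done
None
```

The job is handed in: the middle and right sleeves are home against the blue plate, and the tight left one was tried, drawn back about 27 mm, lifted out and set in the red tray, with the arm finished at about 24 s.

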